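# Hold the loaded fixture plate out over the inspection mirror

### The job

The undersides of the two brass check weights are to be looked at in the tilted mirror: set the large weight into the large round nest of the fixture plate and the small weight into the small one, both upright and let go, neither of them dropped, while the plate is still well back on its stand. Then slide the plate out between its guides, over the mirror, until the line scribed across it is level with the end of the stand; loaded like this it would tip off, so keep hold of it, lying flat on the deck, and finish while still holding it, without letting go. Do not let the plate tip or lift on the way, do not knock a weight over, and leave the other things where they are.

Things in the scene. Friction and masses are not known exactly. Their poses are not given: they have to be found in the camera images.
- stand: Grey slide stand, fixed: a deck 210 mm long and 127 mm wide, its top 80 mm above the table, on two legs, with a steel guide strip along each side (5 mm high above the deck, 12 mm wide, 103 mm apart inside) that ends flush with the deck's end, so that the end shows on both sides of the plate. Origin under its centre on the table; x = outward along the slide, z = up.
- stand_end (a point): The end of the stand over which the plate slides out: middle of the end edge of the deck's top face, 105 mm outward from the stand's centre. x = level, outward along the slide, y = across it, z = up.
- plate_line (a point): Where the thin dark line scribed across the fixture plate crosses the plate's middle, on its top face, 10 mm inward of the plate's centre: the plate's outer end is 130 mm outward (+x) of it. At the start it is 90 to 120 mm short of the stand's end. Axes as the plate's.
- handle (a point): Centre of the round bar of the steel bow handle on the plate's inner end, for sliding the plate and holding it down. The bar is 10 mm thick, lies level across the plate (along y), with 66 mm of straight bar to grip; its axis is 32 mm above the plate's top face and 78 mm inward (-x) from the line. Axes as the plate's.
- large_nest (a point): Centre of the floor of the large nest in the plate: a round recess 33 mm across and 4 mm deep, with a smaller window through its floor, 88 mm outward of the line and 24 mm to +y of the plate's middle. Axes as the plate's. Its floor is 5 mm above the plate's underside.
- small_nest (a point): Centre of the floor of the small nest: a round recess 27 mm across and 4 mm deep, with a smaller window through its floor, 88 mm outward of the line and 24 mm to -y of the plate's middle. Axes as the plate's. Its floor is 5 mm above the plate's underside.
- weight_200_mid (a point): Middle of the large brass check weight, half-way up: 29 mm across at the body, 30 mm high, with a knob on top, 200 g. It stands upright on the table; z = up.
- weight_100_mid (a point): Middle of the small brass check weight, half-way up: 23 mm across at the body, 24 mm high, with a knob on top, 100 g. It stands upright on the table; z = up.
- weight_200: The large brass check weight; origin at the centre of its underside, z up through the knob.
- weight_100: The small brass check weight; origin at the centre of its underside, z up through the knob.
- plate: Loose aluminium fixture plate, 240 mm long, 100 mm wide, 9 mm thick, 0.4 to 0.6 kg, with handle and nests. It lies on the deck between the guide strips, 1.5 mm of play on each side. Loaded with both weights it tips, unless held, once its outer end hangs out more than about 90 mm; at the line it takes about 4 N down on the handle to hold it. Origin at the centre of its underside; x along it, outward, y across it, z up.
- mirror: Small tilted inspection mirror on a black foot, 100x76 mm and 55 mm high, fixed on the table beyond the stand's end, under where the nests come to lie; origin at the centre of its underside.
- bag_sealer: Fixed bag sealer behind the weights, 107 mm wide (y) and 375 mm deep (x); origin under its centre. Its arm stands raised towards the robot: the black grip at the arm's end reaches 165 mm in front of (-x) the origin, 175 to 225 mm above the table. Keep clear of it.
- bench_scale: Fixed bench scale behind the stand, 190 mm wide (y), 250 mm deep (x), up to 125 mm high; origin under its centre. Keep clear of it.
- loupe: Bystander: black watchmaker's loupe, 38 mm across, 30 mm high; origin at the centre of its underside. Leave it alone.
- tweezers: Bystander: long steel tweezers lying flat, 136 mm long, 16 mm wide, 10 mm high; origin at the centre of its underside. Leave it alone.
- rubber_stamp: Bystander: brown hand stamp, 28x52 mm, 76 mm high; origin at the centre of its underside. Leave it alone.
- vial0: Bystander: white sample vial, 26 mm across, 52 mm high; origin at the centre of its underside. Leave it alone.
- vial1: Bystander: white sample vial, 26 mm across, 52 mm high; origin at the centre of its underside. Leave it alone.
- vial2: Bystander: white sample vial, 26 mm across, 52 mm high; origin at the centre of its underside. Leave it alone.
- tape_roll_clear: Bystander: roll of clear tape, 93 mm across, 49 mm high; origin at the centre of its underside. Leave it alone.

How it is judged (in metres and radians):
On the way:
1. both weights stand seated and released in their own nests while the plate is still well back on the stand (line at least 60 mm short of the stand's end) (horizontal distance between weight_200 and large_nest below 0.004 m and z of weight_200 in the frame of large_nest between -0.002 and 0.002 m and angle between each of weight_200, weight_100's own z axis and vertical below 0.1 rad and horizontal distance between weight_100 and small_nest below 0.004 m and z of weight_100 in the frame of small_nest between -0.002 and 0.002 m and contact force between the fingers and weight_200 below 0.1 N and contact force between the fingers and weight_100 below 0.1 N and x of plate_line in the frame of stand_end below -0.06 m), for 0.2 s.
At the end, for the whole second after the job is handed in: Scribed line within 4 mm of the stand's end; plate at rest, flat on the deck (0.03 rad, 4 mm) and in line with the guides, borne by the stand and held by the fingers (over 1 N), nothing else; both weights upright and seated in their own nests (4 mm off centre, 2 mm in height), not touched (x of plate_line in the frame of stand_end between -0.004 and 0.004 m and angle between plate's own z axis and vertical below 0.03 rad and angle between the x axis of plate_line and the x axis of stand_end, either way round below 0.05 rad and z of plate in the frame of stand_end between -0.003 and 0.004 m and contact force between the fingers and plate above 1 N and contact force between plate and stand above 1 N and contact force between plate and mirror below 0.05 N and linear speed of plate below 0.02 m/s and horizontal distance between weight_200 and large_nest below 0.004 m and z of weight_200 in the frame of large_nest between -0.002 and 0.002 m and angle between each of weight_200, weight_100's own z axis and vertical below 0.1 rad and horizontal distance between weight_100 and small_nest below 0.004 m and z of weight_100 in the frame of small_nest between -0.002 and 0.002 m and contact force between the fingers and weight_200 below 0.1 N and contact force between the fingers and weight_100 below 0.1 N); the arm keeps its last pose, push and grip.
It fails at once if the plate tips (more than 0.12 rad) (angle between plate's own z axis and vertical above 0.12 rad).
It fails at once if the plate is lifted more than 15 mm off the deck (z of plate in the frame of stand_end above 0.015 m).
It fails at once if a weight is knocked over (angle between any of weight_200, weight_100's own z axis and vertical above 0.9 rad).
It fails at once if a weight is dropped (falls from the fingers faster than 0.6 m/s) ((linear speed of weight_200 above 0.6 m/s and contact force between the fingers and weight_200 below 0.05 N) or (linear speed of weight_100 above 0.6 m/s and contact force between the fingers and weight_100 below 0.05 N)).
It fails at once if a bystander is pushed more than 30 mm (distance of any of loupe, tweezers, rubber_stamp, vial0, vial1, vial2, tape_roll_clear from where it was at the start of the episode above 0.03 m).
It also fails if it takes over 64 s, if anything falls off the work surface, if the arm or the gripper's body presses on something with over 40 N, if the wrist force passes 120 N, or if a joint passes its speed limit or range.

### The arm

A 6-joint arm with a two-finger parallel gripper is mounted at the origin on a cart in front of the work surface, level with it; the furniture and walls round the work are solid. World frame = base frame: x ahead of the robot, y to its left, z up, the work surface at z = 0. Lengths are in m, angles in degrees, forces in N, time in s.
With the tool pointing down it reaches from about 0.25 to 0.725 m from the base axis. Payload 9.7 kg.
Tool frame: the origin (TCP) lies at the very end of the fingers, on their centre line; the grasp point (between the pads) lies 19 mm behind it (bot.hold_point_z is the distance from the TCP to the grasp point, in m); z points along the fingers, y is the line along which they close (so a half turn about z gives the same grasp; the last joint's range is limited). The gripper opens to 85 mm and grips with 20 to 120 N. Pads are 22 mm wide; open, the fingers measure 114 mm over their backs; the gripper's body (76 mm by 85 mm) begins 54 mm behind the grasp point. The pads swing forward as they close: fully open they stand 13 mm farther back than shut.
Start: joints at [75.917, 4.979, 10.078, 95.1, 0, 90], TCP at [0.134, 0.533, 0.231] pointing down, gripper open.
Joint ranges: [-179.16, 179.16], [-48.56, 103.87], [-65.8, 70.77], [-126.05, 130.52], [-82.76, 87.17], [-180, 180]. Speed limits (degrees/s): [127.2, 127.2, 147.25, 180, 180, 180].

### API

Orientations are given as [roll, pitch, yaw] about the fixed x, y, z axes, in that order (R = Rz(yaw) Ry(pitch) Rx(roll)).
In Python, from workcell import bot gives the robot as it stands.
- The arm moves only by the tool play_rows, never from a script. Its argument "targets" is a list of rows, each an object with "grip": the closure in counts, from 0 (fully open) to 255 (shut); "linear": the shift along the world's x, y, z in cm, a list of three; "delta_rot": the turn, a rotation vector about the world's x, y, z in rad, a list of three. A call has 1 to 10 rows; each row is the pose to reach, as a shift and turn from the pose commanded when the call began; what a row does not reach only later rows make up. A row lasts 1/10 s, in which the tool goes at most 50 mm and 8.59 degrees, less where a joint would pass 70% of its speed; a pose out of reach is approached as far as the arm can. A call with a gripper value outside its range is refused whole. The fingers move at their own pace and stop on an object; "force" is the grip in N (left out, the last holds). Time passes only in rows, so rows that repeat a pose let the fingers close. It gives the time, the measured TCP pose, the force, the opening and the grip force at its end, in the units of the state.
- bot.get_obs(): the state, without advancing time (a new reading comes with each control period).
- bot.camera(name): name is "scene" or "top" or "wrist"; returns a dict with "color" (420x560x3 uint8, red, green, blue), "range_z" (420x560 float32, m along the optical axis (not along the pixel's ray), 0 where there is no reading), "fov_y" (degrees; the focal length in pixels is half the picture's height over the tangent of half this angle, whatever the lens; pixels are square), "cx", "cy" (the principal point, pixels), "dist_coeffs" ([k1, k2, p1, p2, k3] as OpenCV has them; the pictures are not rectified), "world_to_cam" (4x4, takes a point from world to camera coordinates). Camera axes: x right, y up, looking along -z (the intrinsics and any distortion apply to the point x, -y, -z); pixel columns grow to the right and rows downward; lengths in m; the calibration is good to about 2 mm. A picture is of the moment at which its call begins.
- bot.job_done(): hands the job in; it is judged then, once.
Trained networks look in a picture, given as the dict that the camera call returned (one of the last four; its "shot" number tells which), for a name from the list of things; names that differ only in an ending like _2 or _b are one class to them, and where a whole thing is asked for, a point or a joint stands for the part that bears it (a point fixed in the world has none). Each returns a list of dicts, best first, with "conf" (0 to 1); they miss things now and then, are a little off and sometimes report something else, mostly with a low value. They report only what shows in the picture. A call takes as long as a camera call.
- bot.search_frame(picture, target): "box" ([left, top, right, bottom] in pixels, round what is visible of it).
- bot.trace(picture, target): "pixels" (420x560 bool, what is visible of it) and "box" ([left, top, right, bottom] in pixels, round what is visible of it).
- bot.pinpoint(picture, target): "pixel" ([column, row] in pixels: a listed point, or the origin of a listed thing).
The state is a dict: "time": time; "q": joint angles; "qd": joint speeds; "joint_efforts": joint torques, N m; "ee_pos": TCP position; "tcp_rot": TCP orientation; "wrist_force": force on the tool from outside, world axes, zero at the start; "torque": the same for the moment, N m; "opening": finger opening in m; "grasp_force": force on a finger pad.
Only numpy, scipy, OpenCV 4.12 (cv2) and the standard library are available. Lean on these libraries where they do the work, as an engineer would, in place of code of your own. Each camera call takes 0.05 s, during which the arm holds its last target. There are 200 camera calls.

## Working session

There is one attempt and no reset: what is moved stays moved. The work goes in short steps, Python scripts to look and compute and a tool call to move; the robot and the scene stay as the last step left them, time stands still between calls to the robot, and variables do not carry over. Pictures are saved under pics/ and viewed, at most 10 in all, crops included, and the job is handed in when it is done.

Besides the shell and the picture viewer there is one more tool, called by a JSON object that holds its "api" and its "payload", one argument or row to a line. play_rows: Moves the arm, as the interface text tells. Its arguments: {"type":"object","properties":{"targets":{"type":"array","items":{"type":"object","properties":{"grip":{"type":"number"},"linear":{"type":"array","items":{"type":"number"}},"delta_rot":{"type":"array","items":{"type":"number"}}}}},"force":{"type":"number"}},"required":["targets"]}

```bash
mkdir -p pics
cat > h.py <<'E'
import numpy as np, cv2
from workcell import bot
def K(p):
    f=p["color"].shape[0]/2/np.tan(np.radians(p["fov_y"])/2)
    return np.array([[f,0,p["cx"]],[0,f,p["cy"]],[0,0,1.]])
def ray(p,px):
    u=cv2.undistortPoints(np.array([[px]],float),K(p),np.array(p["dist_coeffs"],float))[0,0]
    T=np.linalg.inv(np.array(p["world_to_cam"])); d=T[:3,:3]@np.array([u[0],-u[1],-1]); return T[:3,3],d
def at_z(p,px,z):
    o,d=ray(p,px); return o+d*(z-o[2])/d[2]
def at_depth(p,px):
    o,d=ray(p,px); c,r=int(round(px[0])),int(round(px[1])); return o+d*float(p["range_z"][r,c])
def save(p,n): cv2.imwrite("pics/"+n,p["color"][...,::-1])
E
python3 - <<'E'
from h import *
np.set_printoptions(precision=4,suppress=True)
for cam in ["scene","top"]:
    p=bot.camera(cam); save(p,cam+"0.png"); print(cam, np.linalg.inv(p["world_to_cam"])[:3,3])
    for n,z in [("stand_end",.08),("plate_line",.089),("handle",.121),("large_nest",.085),("small_nest",.085),("weight_200_mid",.015),("weight_100_mid",.012),("loupe",0),("tweezers",0),("rubber_stamp",0),("vial0",0),("tape_roll_clear",0),("mirror",0),("bag_sealer",0),("bench_scale",0),("stand",0)]:
        for r in bot.pinpoint(p,n)[:3]: print(n,round(r["conf"],2),np.round(r["pixel"],1),at_z(p,r["pixel"],z))
E
```

```text
scene [0.0562 0.6668 0.9749]
stand_end 0.61 [338.  196.7] [ 0.5249 -0.0161  0.08  ]
plate_line 0.7 [366.7 179.7] [ 0.5063 -0.1112  0.089 ]
handle 0.67 [387.1 158. ] [ 0.5024 -0.1871  0.121 ]
large_nest 0.86 [350.9 204.4] [ 0.4814 -0.0154  0.085 ]
large_nest 0.56 [339.7 196.8] [ 0.519  -0.0151  0.085 ]
large_nest 0.21 [363.4 183.1] [ 0.5066 -0.0983  0.085 ]
small_nest 0.68 [176.5 320.4] [0.5321 0.5001 0.085 ]
small_nest 0.67 [337.  188.6] [ 0.5432 -0.0325  0.085 ]
loupe 0.68 [291.2 206.2] [0.6359 0.0442 0.    ]
tweezers 0.33 [184.6 289. ] [0.6315 0.4202 0.    ]
rubber_stamp 0.95 [178.7 323.1] [0.5684 0.4846 0.    ]
vial0 0.71 [184.4 288. ] [0.6341 0.4188 0.    ]
vial0 0.63 [176.8 274.7] [0.6781 0.4091 0.    ]
vial0 0.54 [196.3 270.6] [0.6535 0.3672 0.    ]
bag_sealer 0.61 [245.8 195. ] [0.7576 0.1065 0.    ]
bench_scale 0.38 [369.4 177.5] [ 0.5516 -0.2022  0.    ]
stand 0.57 [359.3 202.1] [ 0.5109 -0.1043  0.    ]
top [0.4294 0.1369 1.2214]
stand_end 0.58 [349.5 236.3] [ 0.5159 -0.0156  0.08  ]
handle 0.67 [433.4 242. ] [ 0.5047 -0.1976  0.121 ]
large_nest 0.82 [356.7 249.4] [ 0.486  -0.0317  0.085 ]
small_nest 0.77 [355.5 225.1] [ 0.5416 -0.0285  0.085 ]
weight_200_mid 0.46 [228.5 255. ] [0.4677 0.2682 0.015 ]
weight_100_mid 0.56 [188.6 253.4] [0.4688 0.3663 0.012 ]
loupe 0.55 [318.9 188.6] [0.6389 0.051  0.    ]
tweezers 0.51 [215.2 294. ] [0.3724 0.2988 0.    ]
rubber_stamp 0.68 [140.1 208.9] [0.5764 0.4964 0.    ]
vial0 0.68 [175.2 170.5] [0.6761 0.413  0.    ]
vial0 0.64 [172.4 187.4] [0.6328 0.4177 0.    ]
vial0 0.55 [189.9 182.2] [0.6471 0.3741 0.    ]
tape_roll_clear 0.71 [302.3 148.3] [0.7408 0.0944 0.    ]
mirror 0.51 [429.3 242.4] [ 0.5117 -0.2241  0.    ]
mirror 0.4 [303.5 145. ] [0.7494 0.0916 0.    ]
bench_scale 0.69 [144.9 210.2] [0.5734 0.484  0.    ]
```

View pics/top0.png

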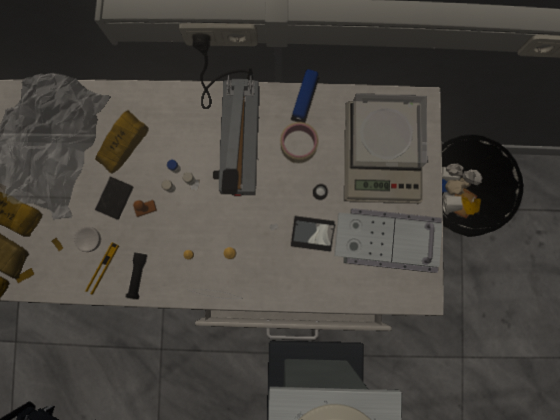

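View pics/scene0.png

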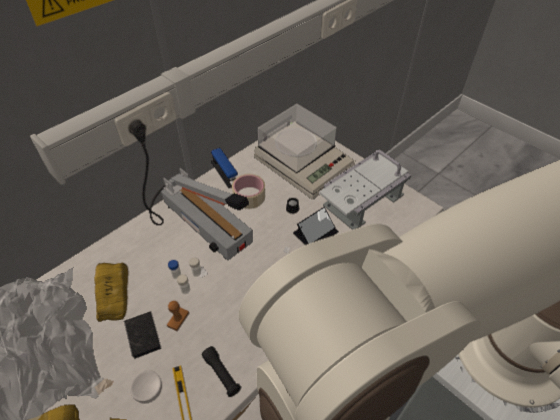

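The top view shows the small weight at about (188,254), the large one at (230,253), and the nests at (356,249) and (355,225). The handle is at (433,242) and the mirror at (313,233). The slide points outward along about +y.

Run:
```python
from h import *
o=bot.get_obs(); print({k:np.round(o[k],3) for k in ["ee_pos","tcp_rot","q","wrist_force","opening"]}, bot.hold_point_z)
```

```text
{'ee_pos': array([0.134, 0.533, 0.231]), 'tcp_rot': array([180.   ,  -0.   , 165.917]), 'q': array([75.918,  4.978, 10.079, 95.1  ,  0.   , 90.001]), 'wrist_force': array([-0.077, -0.145,  0.344]), 'opening': np.float64(0.085)} 0.0187
```

{"api": "play_rows", "payload": {
  "targets": [
    {"linear":[3,-2,0],"delta_rot":[0,0,-0.1449],"grip":0},
    {"linear":[6,-4,0],"delta_rot":[0,0,-0.29],"grip":0},
    {"linear":[9,-6,0],"delta_rot":[0,0,-0.434],"grip":0},
    {"linear":[12,-8,0],"delta_rot":[0,0,-0.579],"grip":0},
    {"linear":[15,-10,0],"delta_rot":[0,0,-0.724],"grip":0},
    {"linear":[18,-12,0],"delta_rot":[0,0,-0.869],"grip":0},
    {"linear":[21,-14,0],"delta_rot":[0,0,-1.013],"grip":0},
    {"linear":[24,-16,0],"delta_rot":[0,0,-1.158],"grip":0},
    {"linear":[27,-18,0],"delta_rot":[0,0,-1.303],"grip":0},
    {"linear":[30,-20,0],"delta_rot":[0,0,-1.448],"grip":0}
  ]
}}

```text
time: 2.7
ee_pos: [0.435, 0.3324, 0.2314]
tcp_rot: [180.0, -0.0, 82.6]
wrist_force: [-0.7, 0.4, 1.0]
opening: 0.0853
grasp_force: 0.0
```

{"api": "play_rows", "payload": {
  "targets": [
    {"linear":[0.5,-0.2,0],"delta_rot":[0,0,-0.1449],"grip":0},
    {"linear":[1,-0.5,0],"delta_rot":[0,0,-0.29],"grip":0},
    {"linear":[1.5,-1,0],"delta_rot":[0,0,-0.434],"grip":0},
    {"linear":[2,-1.2,0],"delta_rot":[0,0,-0.579],"grip":0},
    {"linear":[2.5,-1.4,0],"delta_rot":[0,0,-0.724],"grip":0},
    {"linear":[3.1,-1.6,0],"delta_rot":[0,0,-0.869],"grip":0},
    {"linear":[3.1,-1.6,0],"delta_rot":[0,0,-1.013],"grip":0},
    {"linear":[3.1,-1.6,0],"delta_rot":[0,0,-1.158],"grip":0},
    {"linear":[3.1,-1.6,0],"delta_rot":[0,0,-1.303],"grip":0},
    {"linear":[3.1,-1.6,0],"delta_rot":[0,0,-1.448],"grip":0}
  ]
}}

```text
time: 3.7
ee_pos: [0.5019, 0.2261, 0.2313]
tcp_rot: [-174.0, 0.6, 21.2]
wrist_force: [0.5, 0.3, -0.2]
opening: 0.0853
grasp_force: 0.0
```

Run:
```python
from h import *
np.set_printoptions(precision=4,suppress=True)
o=bot.get_obs(); print({k:np.round(o[k],4) for k in ["time","ee_pos","tcp_rot","q"]})
for cam in ["wrist","top","scene"]:
    p=bot.camera(cam); print(cam,np.linalg.inv(p["world_to_cam"])[:3,3])
    if cam=="wrist": save(p,"w1.png")
    for n,z in [("weight_200_mid",.015),("weight_100_mid",.012),("stand_end",.08),("plate_line",.089),("handle",.121),("large_nest",.085),("small_nest",.085)]:
        if cam=="wrist" and "weight" not in n: continue
        for r in bot.pinpoint(p,n)[:2]: print(n,round(r["conf"],2),np.round(r["pixel"],1),at_z(p,r["pixel"],z))
```

```text
{'time': np.float64(3.7), 'ee_pos': array([0.5019, 0.2261, 0.2313]), 'tcp_rot': array([-174.0217,    0.6276,   21.2174]), 'q': array([ 21.1613,   5.5522,  10.5233,  95.6045,   5.9777, 179.9436])}
wrist [0.5808 0.241  0.3726]
weight_200_mid 0.81 [261.5 187.7] [0.4727 0.2664 0.015 ]
weight_100_mid 0.62 [188.  163.7] [0.4648 0.3665 0.012 ]
top [0.4294 0.1369 1.2214]
weight_200_mid 0.19 [310.9 229.5] [0.535  0.0699 0.015 ]
weight_100_mid 0.5 [187.4 253.3] [0.4689 0.3693 0.012 ]
weight_100_mid 0.23 [300.8 144.9] [0.7464 0.0988 0.012 ]
stand_end 0.81 [349.9 235.4] [ 0.518  -0.0165  0.08  ]
stand_end 0.34 [170.8 188.7] [0.6163 0.4029 0.08  ]
plate_line 0.79 [390.8 241.9] [ 0.5048 -0.109   0.089 ]
plate_line 0.61 [173.7 187.3] [0.6183 0.3942 0.089 ]
handle 0.83 [432.1 241.8] [ 0.505  -0.1947  0.121 ]
large_nest 0.69 [356.2 246.4] [ 0.4928 -0.0305  0.085 ]
large_nest 0.48 [429. 241.] [ 0.5092 -0.1983  0.085 ]
small_nest 0.61 [351.9 222. ] [ 0.5486 -0.0201  0.085 ]
scene [0.0562 0.6668 0.9749]
weight_200_mid 0.7 [277.2 289.8] [0.4648 0.2679 0.015 ]
weight_200_mid 0.63 [367.5 178.6] [ 0.545  -0.1814  0.015 ]
weight_100_mid 0.48 [249.6 317.5] [0.4588 0.3629 0.012 ]
weight_100_mid 0.36 [361.1 202. ] [ 0.502  -0.0987  0.012 ]
stand_end 0.71 [339.  195.7] [ 0.5254 -0.0206  0.08  ]
plate_line 0.72 [368.9 181.4] [ 0.4982 -0.1103  0.089 ]
handle 0.69 [388.  156.9] [ 0.5033 -0.1923  0.121 ]
large_nest 0.78 [348.9 204.4] [ 0.4851 -0.0118  0.085 ]
small_nest 0.61 [332.6 185.7] [ 0.5584 -0.0323  0.085 ]
```

View pics/w1.png

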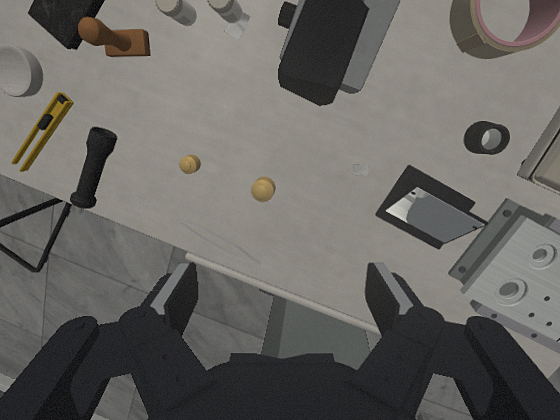

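{"api": "play_rows", "payload": {
  "targets": [
    {"linear":[0,0,0],"delta_rot":[0,0,0.1449],"grip":0},
    {"linear":[0,0,0],"delta_rot":[0,0,0.29],"grip":0},
    {"linear":[0,0,0],"delta_rot":[0,0,0.434],"grip":0},
    {"linear":[0,0,0],"delta_rot":[0,0,0.579],"grip":0},
    {"linear":[0,0,0],"delta_rot":[0,0,0.724],"grip":0},
    {"linear":[0,0,0],"delta_rot":[0,0,0.869],"grip":0},
    {"linear":[0,0,0],"delta_rot":[0,0,1.013],"grip":0},
    {"linear":[0,0,0],"delta_rot":[0,0,1.158],"grip":0},
    {"linear":[0,0,0],"delta_rot":[0,0,1.303],"grip":0},
    {"linear":[0,0,0],"delta_rot":[0,0,1.448],"grip":0}
  ]
}}

```text
time: 5.65
ee_pos: [0.5016, 0.2269, 0.2313]
tcp_rot: [-174.1, 0.6, 104.6]
wrist_force: [0.1, 0.2, 0.8]
opening: 0.0854
grasp_force: 0.0
```

```bash
cat >> h.py <<'E'
from scipy.spatial.transform import Rotation as R
def to(pos,yaw=180.):
    o=bot.get_obs(); A=R.from_euler('xyz',o["tcp_rot"],degrees=True); B=R.from_euler('xyz',[180,0,yaw],degrees=True)
    return (np.array(pos)-o["ee_pos"])*100,(B*A.inv()).as_rotvec()
E
python3 - <<'E'
from h import *
print(to([.469,.267,.16]))
E
```

```text
(array([-3.25983572,  4.01126724, -7.129492  ]), array([ 0.09541868, -0.05895366,  1.31460279]))
```

{"api": "play_rows", "payload": {
  "targets": [
    {"linear":[-0.3,0.4,0],"delta_rot":[0.01,-0.006,0.14],"grip":0},
    {"linear":[-0.6,0.8,0],"delta_rot":[0.02,-0.012,0.28],"grip":0},
    {"linear":[-1,1.2,0],"delta_rot":[0.03,-0.018,0.42],"grip":0},
    {"linear":[-1.3,1.6,-1],"delta_rot":[0.04,-0.025,0.56],"grip":0},
    {"linear":[-1.6,2,-2],"delta_rot":[0.051,-0.031,0.7],"grip":0},
    {"linear":[-2,2.5,-3],"delta_rot":[0.061,-0.038,0.84],"grip":0},
    {"linear":[-2.4,3,-4],"delta_rot":[0.071,-0.044,0.98],"grip":0},
    {"linear":[-2.8,3.5,-5.5],"delta_rot":[0.081,-0.05,1.12],"grip":0},
    {"linear":[-3.26,4.01,-6.5],"delta_rot":[0.091,-0.057,1.26],"grip":0},
    {"linear":[-3.26,4.01,-7.13],"delta_rot":[0.0954,-0.059,1.3146],"grip":0}
  ]
}}

```text
time: 6.65
ee_pos: [0.4682, 0.2673, 0.1593]
tcp_rot: [180.0, -0.1, 180.0]
wrist_force: [-0.8, -0.6, -0.6]
opening: 0.0857
grasp_force: 0.0
```

Run:
```python
from h import *
np.set_printoptions(precision=4,suppress=True)
o=bot.get_obs(); print({k:np.round(o[k],4) for k in ["time","ee_pos","tcp_rot","q"]})
p=bot.camera("wrist"); print(np.linalg.inv(p["world_to_cam"])[:3,3]); save(p,"w2.png")
for n,z in [("weight_200_mid",.015),("weight_100_mid",.012)]:
    for r in bot.pinpoint(p,n)[:2]: print(n,round(r["conf"],2),np.round(r["pixel"],1),at_z(p,r["pixel"],z),at_depth(p,r["pixel"]))
for n in ["weight_200","weight_100"]:
    for r in bot.trace(p,n)[:1]:
        v,u=np.nonzero(r["pixels"]); P=np.array([at_depth(p,(a,b)) for a,b in zip(u,v)]); print(n,r["conf"],r["box"],P.min(0),P.max(0),np.percentile(P,[2,98],axis=0))
        t=P[P[:,2]>P[:,2].max()-.003]; print("knobtop",t.mean(0),len(t))
        for lo,hi in [(.003,.008),(.01,.015),(.015,.02),(.02,.025),(.025,.03)]:
            t=P[(P[:,2]>lo)&(P[:,2]<hi)]
            if len(t)>3: print(lo,len(t),t.min(0)[:2],t.max(0)[:2])
```

```text
{'time': np.float64(6.65), 'ee_pos': array([0.4682, 0.2673, 0.1593]), 'tcp_rot': array([179.9853,  -0.0602, 179.9942]), 'q': array([29.697 ,  2.6539, -0.3419, 87.0493,  0.0426, 29.7027])}
[0.3896 0.2672 0.3023]
weight_200_mid 0.96 [281.1 200. ] [0.4711 0.2668 0.015 ] [0.4669 0.2668 0.03  ]
weight_100_mid 0.65 [375.7 193.8] [0.4653 0.3642 0.012 ] [0.4619 0.3599 0.0249]
weight_200 0.89 [266.5, 184.1, 294.4, 217.6] [ 0.3896  0.2493 -0.0009] [0.4927 0.2806 0.3023] [[0.4568 0.2516 0.0004]
 [0.4854 0.2787 0.0313]]
knobtop [0.3896 0.2672 0.3023] 5
0.003 16 [0.4568 0.2563] [0.4656 0.2781]
0.01 31 [0.4566 0.2534] [0.4681 0.2789]
0.015 48 [0.4566 0.2506] [0.486  0.2787]
0.02 345 [0.4573 0.2506] [0.4855 0.2787]
0.025 130 [0.4622 0.2559] [0.4798 0.2735]
weight_100 0.89 [266.5, 184.1, 294.4, 217.6] [ 0.3896  0.2493 -0.0009] [0.4927 0.2806 0.3023] [[0.4568 0.2516 0.0004]
 [0.4854 0.2787 0.0313]]
knobtop [0.3896 0.2672 0.3023] 5
0.003 16 [0.4568 0.2563] [0.4656 0.2781]
0.01 31 [0.4566 0.2534] [0.4681 0.2789]
0.015 48 [0.4566 0.2506] [0.486  0.2787]
0.02 345 [0.4573 0.2506] [0.4855 0.2787]
0.025 130 [0.4622 0.2559] [0.4798 0.2735]
```

View pics/w2.png

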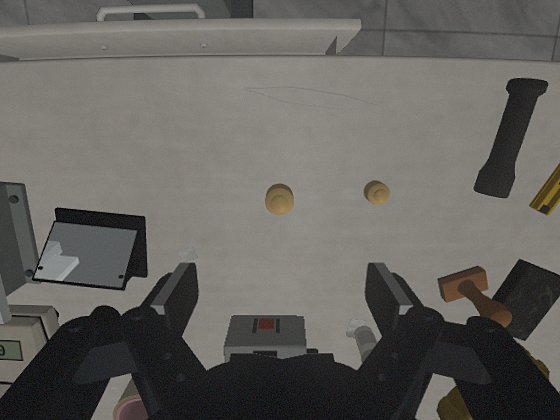

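The view shows the large weight centred at (280,199), between the fingers, and the small one at (376,193). The area around them is clear.

{"api": "play_rows", "payload": {
  "targets": [
    {"linear":[0.28,-0.1,-4],"delta_rot":[0,0,0],"grip":0},
    {"linear":[0.28,-0.1,-8],"delta_rot":[0,0,0],"grip":0},
    {"linear":[0.28,-0.1,-12],"delta_rot":[0,0,0],"grip":0},
    {"linear":[0.28,-0.1,-14.5],"delta_rot":[0,0,0],"grip":0},
    {"linear":[0.28,-0.1,-15.3],"delta_rot":[0,0,0],"grip":0},
    {"linear":[0.28,-0.1,-15.3],"delta_rot":[0,0,0],"grip":120},
    {"linear":[0.28,-0.1,-15.3],"delta_rot":[0,0,0],"grip":255},
    {"linear":[0.28,-0.1,-15.3],"delta_rot":[0,0,0],"grip":255},
    {"linear":[0.28,-0.1,-15.3],"delta_rot":[0,0,0],"grip":255},
    {"linear":[0.28,-0.1,-15.3],"delta_rot":[0,0,0],"grip":255}
  ],
  "force": 40
}}

```text
time: 7.9
ee_pos: [0.4725, 0.2665, 0.0088]
tcp_rot: [179.9, 0.1, 179.7]
wrist_force: [-1.6, -1.4, 5.9]
opening: 0.0272
grasp_force: 39.2
```

{"api": "play_rows", "payload": {
  "targets": [
    {"linear":[0,0,2],"delta_rot":[0,0,0],"grip":255},
    {"linear":[0,0,6],"delta_rot":[0,0,0],"grip":255},
    {"linear":[0,0,10],"delta_rot":[0,0,0],"grip":255},
    {"linear":[0,0,14],"delta_rot":[0,0,0],"grip":255},
    {"linear":[0.5,-4,17],"delta_rot":[0,0,0],"grip":255},
    {"linear":[1,-8,20],"delta_rot":[0,0,0],"grip":255},
    {"linear":[2,-12,22],"delta_rot":[0,0,0],"grip":255},
    {"linear":[3,-16,22],"delta_rot":[0,0,0],"grip":255},
    {"linear":[3.5,-20,22],"delta_rot":[0,0,0],"grip":255},
    {"linear":[4,-24,22],"delta_rot":[0,0,0],"grip":255}
  ]
}}

```text
time: 8.9
ee_pos: [0.5118, 0.0244, 0.2278]
tcp_rot: [180.0, 0.0, 179.7]
wrist_force: [1.1, 0.4, -2.4]
opening: 0.027
grasp_force: 40.2
```

{"api": "play_rows", "payload": {
  "targets": [
    {"linear":[0,-3,0],"delta_rot":[0,0,0],"grip":255},
    {"linear":[0,-5.5,0],"delta_rot":[0,0,0],"grip":255},
    {"linear":[0,-5.5,0],"delta_rot":[0,0,0],"grip":255},
    {"linear":[0,-5.5,0],"delta_rot":[0,0,0],"grip":255}
  ]
}}

```text
time: 9.3
ee_pos: [0.5117, -0.0292, 0.2274]
tcp_rot: [180.0, -0.0, 179.6]
wrist_force: [-0.9, 0.7, -2.2]
opening: 0.027
grasp_force: 40.2
```

Run:
```python
from h import *
np.set_printoptions(precision=4,suppress=True)
o=bot.get_obs(); print({k:np.round(o[k],4) for k in ["time","ee_pos","tcp_rot","q","wrist_force","opening","grasp_force"]})
p=bot.camera("wrist"); print(np.linalg.inv(p["world_to_cam"])[:3,3]); save(p,"w3.png")
np.save("w3.npy",p,allow_pickle=True)
for n,z in [("large_nest",.085),("small_nest",.085),("plate_line",.089),("stand_end",.08),("handle",.121)]:
    for r in bot.pinpoint(p,n)[:1]: print(n,round(r["conf"],2),np.round(r["pixel"],1),at_z(p,r["pixel"],z),at_depth(p,r["pixel"]))
```

```text
{'time': np.float64(9.3), 'ee_pos': array([ 0.5117, -0.0292,  0.2274]), 'tcp_rot': array([179.9789,  -0.0141, 179.5866]), 'q': array([-3.2801, -0.2409,  4.2463, 94.5024,  0.0204, -2.8667]), 'wrist_force': array([-0.9229,  0.6593, -2.198 ]), 'opening': np.float64(0.027), 'grasp_force': np.float64(40.2389)}
[ 0.4329 -0.0288  0.3703]
large_nest 0.7 [283.8 179.5] [ 0.4931 -0.0269  0.085 ] [ 0.4941 -0.0269  0.0799]
small_nest 0.89 [277.7 226.8] [ 0.5433 -0.0335  0.085 ] [ 0.5447 -0.0336  0.0814]
plate_line 0.97 [194.7 197. ] [ 0.5093 -0.1162  0.089 ] [ 0.5091 -0.116   0.0898]
handle 0.83 [ 95.9 198.6] [ 0.5014 -0.1966  0.121 ] [ 0.4998 -0.1927  0.1267]
```

View pics/w3.png

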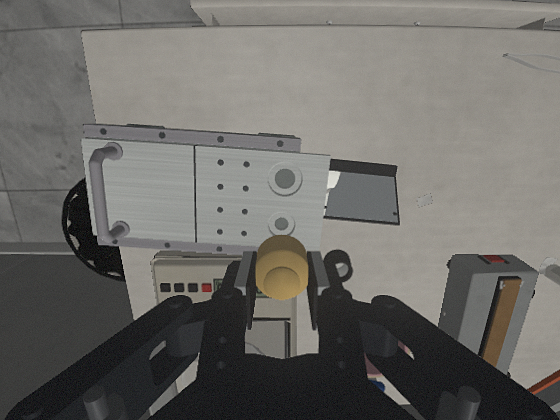

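The large nest is at (284,179), the small one at (281,223), the line at column 195 and the handle at column 97. The weight is held upright. Next I'll refine the nest centres and the plate's angle.

Run:
```python
from h import *
np.set_printoptions(precision=4,suppress=True)
p=np.load("w3.npy",allow_pickle=True).item()
g=cv2.cvtColor(p["color"],cv2.COLOR_RGB2GRAY).astype(np.float32)
# rectified top-down map of plane z=.089, 0.5 mm/px ; world->pixel
def proj(P):
    C=(np.c_[P,np.ones(len(P))]@np.array(p["world_to_cam"]).T)[:,:3]*[1,-1,-1]
    return cv2.projectPoints(C,np.zeros(3),np.zeros(3),K(p),np.array(p["dist_coeffs"],float))[0][:,0]
s=.0004; xs=np.arange(.42,.60,s); ys=np.arange(.03,-.23,-s)
X,Y=np.meshgrid(xs,ys,indexing='ij'); m=proj(np.c_[X.ravel(),Y.ravel(),np.full(X.size,.089)]).reshape(*X.shape,2).astype(np.float32)
top=cv2.remap(p["color"],m[...,0],m[...,1],cv2.INTER_CUBIC)
cv2.imwrite("pics/rect.png",top[...,::-1]); G=cv2.GaussianBlur(cv2.cvtColor(top,cv2.COLOR_RGB2GRAY),(0,0),1.2)
for nm,x,y,d in [("L",.4931,-.0269,33),("S",.5433,-.0335,27)]:
    i,j=int((x-.42)/s),int((.03-y)/s); w=60; c=np.ascontiguousarray(G[i-w:i+w,j-w:j+w])
    h=cv2.HoughCircles(c,cv2.HOUGH_GRADIENT_ALT if 0 else cv2.HOUGH_GRADIENT,1,4,param1=60,param2=10,minRadius=int(d/2*.9/.4),maxRadius=int(d/2*1.1/.4))
    if h is not None:
        for a in h[0][:4]: print(nm,"x",xs[0]+(i-w+a[1])*s,"y",ys[0]-(j-w+a[0])*s,"diam",2*a[2]*s)
# scribed line
rows=range(int((.47-.42)/s),int((.545-.42)/s),4); L=[]
for i in rows:
    j0=int((.03+.108)/s); j1=int((.03+.125)/s); j=j0+G[i,j0:j1].argmin(); L.append((xs[i],ys[j]))
L=np.array(L); k=np.polyfit(L[:,0],L[:,1],1); r=L[:,1]-np.polyval(k,L[:,0]); ok=abs(r)<.002; k=np.polyfit(L[ok,0],L[ok,1],1); print("line slope dy/dx",k[0],"deg",np.degrees(np.arctan(k[0])),"y at x=.51",np.polyval(k,.51),ok.mean())
print(top.shape)
```

```text
L x 0.4929999989271164 y -0.026599996984004975 diam 0.031999998
L x 0.49099999487400053 y -0.025799998342990876 diam 0.03552
L x 0.4889999982714653 y -0.026199997663497926 diam 0.03552
L x 0.4905999955534935 y -0.028199997991323472 diam 0.03552
S x 0.538999995291233 y -0.03019999831914902 diam 0.02464
S x 0.5377999973297118 y -0.031400000005960466 diam 0.028239999
S x 0.5385999959707259 y -0.028599997311830522 diam 0.026320001
S x 0.5409999993443488 y -0.02900000035762787 diam 0.0256
line slope dy/dx -0.08146392229416971 deg -4.657254676390406 y at x=.51 -0.11626773820536561 1.0
(450, 650, 3)
```

View pics/rect.png

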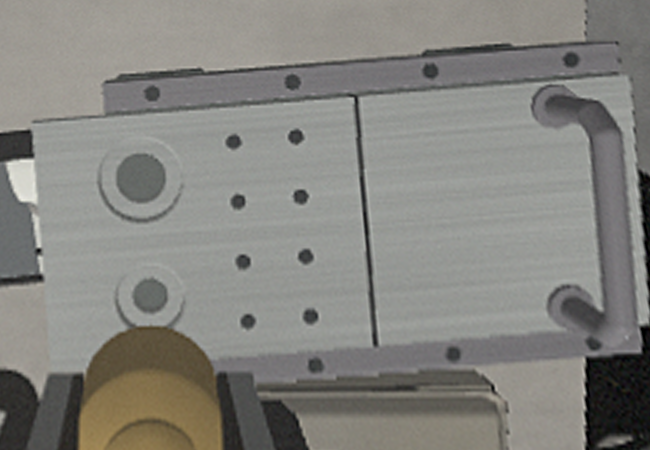

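The rectified view shows the large nest centred at (140,178) and the small at (151,295). The line runs from (357,97) to (376,347). Next I'll check how the weight sits in the fingers, using the depth already taken.

Run:
```python
from h import *
np.set_printoptions(precision=4,suppress=True)
p=np.load("w3.npy",allow_pickle=True).item()
P={}
for c in [238,244,250,256,265,275,283,291,300,308,314,320,326]:
    print(c,[(r,)+tuple(int(round(v*1000)) for v in at_depth(p,(c,r))) for r in range(232,330,8) if p["range_z"][r,c]>0 and at_depth(p,(c,r))[2]>.15])
hsv=cv2.cvtColor(p["color"],cv2.COLOR_RGB2HSV); m=(hsv[...,1]>90)&(hsv[...,0]<30); m[:, :240]=0; m[:,330:]=0; m[:225]=0; m[310:]=0
v,u=np.nonzero(m); Q=np.array([at_depth(p,a) for a in zip(u,v)]); Q=Q[(Q[:,2]>.2)&(Q[:,2]<.27)]
print("brass z",np.percentile(Q[:,2],[1,50,99]))
for lo in np.arange(.21,.26,.004):
    t=Q[(Q[:,2]>lo)&(Q[:,2]<lo+.004)]
    if len(t)>8: print(round(lo,3),len(t),np.percentile(t[:,0],[2,98]),np.percentile(t[:,1],[2,98]))
```

```text
238 [(264, 504, -51, 238), (272, 500, -49, 253), (280, 500, -48, 260), (288, 498, -47, 269), (296, 499, -46, 274), (304, 499, -45, 279), (312, 500, -45, 282), (320, 494, -43, 294), (328, 494, -42, 297)]
244 [(256, 500, -48, 238), (264, 500, -47, 245), (272, 500, -46, 253), (280, 500, -45, 260), (288, 501, -45, 265), (296, 504, -45, 266), (304, 505, -44, 270), (312, 508, -44, 272), (320, 512, -45, 272), (328, 514, -44, 274)]
250 [(256, 500, -45, 238), (264, 500, -44, 246), (272, 500, -43, 254), (280, 500, -43, 261), (288, 503, -43, 262), (296, 506, -43, 263), (304, 510, -43, 263), (312, 512, -43, 266), (320, 517, -43, 265), (328, 522, -43, 264)]
256 [(256, 503, -43, 231), (264, 504, -42, 239), (272, 508, -42, 239), (280, 513, -42, 238), (288, 519, -43, 238)]
265 [(240, 499, -38, 220), (248, 499, -38, 231), (256, 499, -37, 239), (264, 503, -37, 240), (272, 507, -38, 241), (280, 507, -37, 248), (288, 513, -37, 247)]
275 [(240, 496, -33, 226), (248, 496, -32, 237), (256, 498, -32, 241), (264, 503, -32, 241), (272, 503, -32, 248), (280, 507, -32, 249), (288, 511, -32, 249), (296, 516, -32
[... 1014 characters left out ...]
4, -14, 272), (312, 507, -14, 273), (320, 510, -14, 274), (328, 500, -16, 290)]
326 [(264, 504, -7, 238), (272, 504, -8, 247), (280, 500, -10, 260), (288, 499, -11, 268), (296, 499, -12, 274), (304, 499, -13, 278), (312, 499, -14, 284), (320, 495, -15, 293), (328, 494, -16, 297)]
brass z [0.221  0.2405 0.2497]
0.218 49 [0.4957 0.5021] [-0.0408 -0.0178]
0.222 60 [0.4958 0.5051] [-0.0426 -0.0169]
0.226 58 [0.4958 0.5039] [-0.0419 -0.0173]
0.23 80 [0.4959 0.5032] [-0.0416 -0.0169]
0.234 105 [0.4956 0.516 ] [-0.0417 -0.0166]
0.238 1181 [0.4964 0.5195] [-0.0421 -0.0167]
0.242 25 [0.5014 0.5104] [-0.0363 -0.0212]
0.246 909 [0.5019 0.5176] [-0.0373 -0.0214]
0.25 11 [0.5027 0.5132] [-0.0335 -0.0231]
```

{"api": "play_rows", "payload": {
  "targets": [
    {"linear":[-0.6,0.1,-1],"delta_rot":[0,0,0],"grip":255},
    {"linear":[-1.3,0.2,-4],"delta_rot":[0,0,0],"grip":255},
    {"linear":[-1.9,0.27,-8],"delta_rot":[0,0,0],"grip":255},
    {"linear":[-1.9,0.27,-11],"delta_rot":[0,0,0],"grip":255},
    {"linear":[-1.9,0.27,-12],"delta_rot":[0,0,0],"grip":255},
    {"linear":[-1.9,0.27,-12],"delta_rot":[0,0,0],"grip":255},
    {"linear":[-1.9,0.27,-12],"delta_rot":[0,0,0],"grip":255}
  ]
}}

```text
time: 10.3
ee_pos: [0.4935, -0.0261, 0.1087]
tcp_rot: [180.0, 0.1, 179.7]
wrist_force: [-0.3, 0.5, -1.9]
opening: 0.0274
grasp_force: 40.2
```

{"api": "play_rows", "payload": {
  "targets": [
    {"linear":[-0.08,-0.05,-0.4],"delta_rot":[0,0,0],"grip":255},
    {"linear":[-0.08,-0.05,-0.8],"delta_rot":[0,0,0],"grip":255},
    {"linear":[-0.08,-0.05,-1.1],"delta_rot":[0,0,0],"grip":255},
    {"linear":[-0.08,-0.05,-1.3],"delta_rot":[0,0,0],"grip":255},
    {"linear":[-0.08,-0.05,-1.45],"delta_rot":[0,0,0],"grip":255},
    {"linear":[-0.08,-0.05,-1.45],"delta_rot":[0,0,0],"grip":255},
    {"linear":[-0.08,-0.05,-1.45],"delta_rot":[0,0,0],"grip":255}
  ]
}}

```text
time: 11.0
ee_pos: [0.492, -0.0268, 0.0938]
tcp_rot: [180.0, 0.0, 179.7]
wrist_force: [-3.8, 0.3, 7.8]
opening: 0.0269
grasp_force: 41.1
```

Run:
```python
from h import *
np.set_printoptions(precision=4,suppress=True)
p=bot.camera("wrist"); np.save("w4.npy",p,allow_pickle=True)
c=p["color"][150:330,180:400]; cv2.imwrite("pics/w4.png",cv2.resize(c,None,fx=3,fy=3,interpolation=cv2.INTER_CUBIC)[...,::-1])
```

```text
(no output)
```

View pics/w4.png

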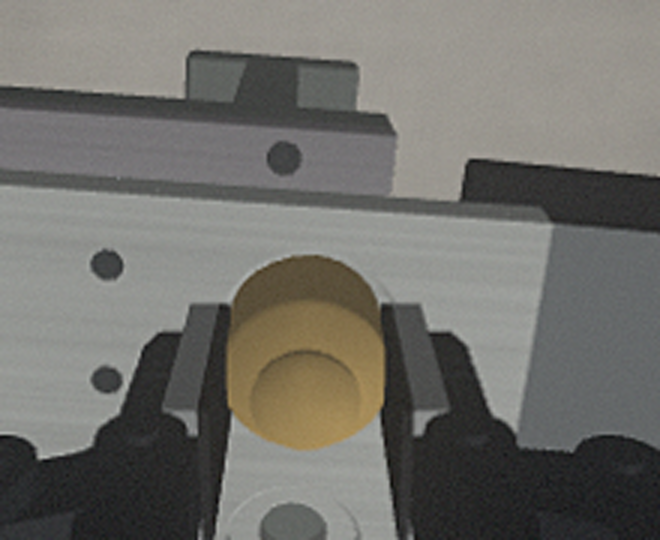

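The crop shows the large weight standing in the nest, with the nest rim just visible around its base at about (390,290). Height and force agree with it resting on the floor, so I'll release it.

{"api": "play_rows", "payload": {
  "targets": [
    {"linear":[-0.03,0,0.05],"delta_rot":[0,0,0],"grip":150},
    {"linear":[-0.03,0,0.05],"delta_rot":[0,0,0],"grip":100},
    {"linear":[-0.03,0,0.05],"delta_rot":[0,0,0],"grip":100},
    {"linear":[-0.03,0,0.05],"delta_rot":[0,0,0],"grip":100},
    {"linear":[-0.03,0,2],"delta_rot":[0,0,0],"grip":100},
    {"linear":[-0.03,0,5],"delta_rot":[0,0,0],"grip":60},
    {"linear":[-0.03,0,8],"delta_rot":[0,0,0],"grip":0},
    {"linear":[-0.03,0,8],"delta_rot":[0,0,0],"grip":0}
  ]
}}

```text
time: 11.85
ee_pos: [0.4932, -0.0269, 0.1766]
tcp_rot: [-180.0, 0.3, 179.7]
wrist_force: [-0.1, 0.0, 0.5]
opening: 0.0851
grasp_force: 0.0
```

Run:
```python
from h import *
np.set_printoptions(precision=4,suppress=True)
o=bot.get_obs(); print({k:np.round(o[k],4) for k in ["time","ee_pos","tcp_rot","q","wrist_force","opening"]})
p=bot.camera("wrist"); np.save("w5.npy",p,allow_pickle=True)
hsv=cv2.cvtColor(p["color"],cv2.COLOR_RGB2HSV); m=(hsv[...,1]>90)&(hsv[...,0]<30)
v,u=np.nonzero(m); Q=np.array([at_depth(p,a) for a in zip(u,v)]); Q=Q[(Q[:,2]>.08)&(Q[:,2]<.13)&(abs(Q[:,0]-.49)<.04)&(abs(Q[:,1]+.027)<.04)]
print(len(Q),"z",np.percentile(Q[:,2],[1,50,99]))
for lo in np.arange(.088,.12,.004):
    t=Q[(Q[:,2]>lo)&(Q[:,2]<lo+.004)]
    if len(t)>8: print(round(lo,3),len(t),np.percentile(t[:,0],[2,98]),np.percentile(t[:,1],[2,98]))
for n,z in [("large_nest",.085),("small_nest",.085),("plate_line",.089)]:
    for r in bot.pinpoint(p,n)[:1]: print(n,round(r["conf"],2),np.round(r["pixel"],1),at_z(p,r["pixel"],z))
```

```text
{'time': np.float64(11.85), 'ee_pos': array([ 0.4932, -0.0269,  0.1766]), 'tcp_rot': array([-179.9953,    0.3006,  179.6633]), 'q': array([-3.1242, -3.7818, -4.8178, 88.6636,  0.0099, -2.7874]), 'wrist_force': array([-0.1067,  0.0259,  0.5028]), 'opening': np.float64(0.0851)}
1037 z [0.0887 0.107  0.1163]
0.088 26 [0.4761 0.4816] [-0.0383 -0.0196]
0.092 10 [0.4762 0.4833] [-0.0385 -0.0161]
0.096 11 [0.4763 0.4841] [-0.0399 -0.0164]
0.104 549 [0.477  0.5029] [-0.0399 -0.0141]
0.108 10 [0.4812 0.4841] [-0.0319 -0.0224]
0.112 392 [0.4825 0.4987] [-0.0349 -0.0191]
0.116 27 [0.485 0.496] [-0.0317 -0.0214]
large_nest 0.58 [280.5 209.7] [ 0.4902 -0.0278  0.085 ]
small_nest 0.91 [276.1 262.4] [ 0.5399 -0.0321  0.085 ]
plate_line 0.59 [176.4 232.2] [ 0.5087 -0.117   0.089 ]
```

The large weight is seated: its knob top is at 0.1155, so its base is at about 0.085. Next is the small weight.

{"api": "play_rows", "payload": {
  "targets": [
    {"linear":[-0.3,4.5,1],"delta_rot":[0,0,0],"grip":0},
    {"linear":[-0.6,9,1],"delta_rot":[0,0,0],"grip":0},
    {"linear":[-0.9,13.5,1],"delta_rot":[0,0,0],"grip":0},
    {"linear":[-1.2,18,1],"delta_rot":[0,0,0],"grip":0},
    {"linear":[-1.5,22.5,1],"delta_rot":[0,0,0],"grip":0},
    {"linear":[-1.8,27,1],"delta_rot":[0,0,0],"grip":0},
    {"linear":[-2.1,31.5,0],"delta_rot":[0,0,0],"grip":0},
    {"linear":[-2.5,36,-1.5],"delta_rot":[0,0,0],"grip":0},
    {"linear":[-2.7,39.2,-3],"delta_rot":[0,0,0],"grip":0},
    {"linear":[-2.7,39.2,-4],"delta_rot":[0,0,0],"grip":0}
  ]
}}

```text
time: 13.05
ee_pos: [0.463, 0.3681, 0.1292]
tcp_rot: [-179.9, -0.2, 179.9]
wrist_force: [-0.0, 0.3, -0.4]
opening: 0.0853
grasp_force: 0.0
```

{"api": "play_rows", "payload": {
  "targets": [
    {"linear":[0,0,0],"delta_rot":[0,0,0.005],"grip":0},
    {"linear":[0,0,0],"delta_rot":[0,0,0.005],"grip":0}
  ]
}}

```text
time: 13.25
ee_pos: [0.4645, 0.3643, 0.1322]
tcp_rot: [-180.0, -0.1, 179.9]
wrist_force: [-0.1, 0.3, 0.8]
opening: 0.0851
grasp_force: 0.0
```

```bash
cat >> h.py <<'E'
def brass(p,lo,hi,c,step=.004):
    hsv=cv2.cvtColor(p["color"],cv2.COLOR_RGB2HSV); m=(hsv[...,1]>90)&(hsv[...,0]<30)
    v,u=np.nonzero(m); Q=np.array([at_depth(p,a) for a in zip(u,v)]); Q=Q[(Q[:,2]>lo)&(Q[:,2]<hi)&(abs(Q[:,0]-c[0])<.022)&(abs(Q[:,1]-c[1])<.022)]
    for a in np.arange(lo,hi,step):
        t=Q[(Q[:,2]>a)&(Q[:,2]<a+step)]
        if len(t)>8:
            x=np.percentile(t[:,0],[2,98]);y=np.percentile(t[:,1],[2,98]); print(round(a,3),len(t),x,y,"mid",x.mean(),y.mean(),"z",np.median(t[:,2]))
E
python3 - <<'E'
from h import *
np.set_printoptions(precision=4,suppress=True)
o=bot.get_obs(); print({k:np.round(o[k],4) for k in ["time","ee_pos","tcp_rot","q"]})
p=bot.camera("wrist"); brass(p,.002,.03,(.466,.365))
for r in bot.pinpoint(p,"weight_100_mid")[:1]: print(round(r["conf"],2),at_z(p,r["pixel"],.012))
E
```

```text
{'time': np.float64(13.25), 'ee_pos': array([0.4645, 0.3643, 0.1322]), 'tcp_rot': array([-179.9559,   -0.0842,  179.9359]), 'q': array([38.0997,  9.7425,  4.3801, 84.7311,  0.0174, 38.1638])}
0.002 9 [0.4533 0.4556] [0.359  0.3699] mid 0.4544752075080292 0.36441324733566477 z 0.0033924411475984573
0.014 233 [0.4538 0.4745] [0.3553 0.376 ] mid 0.4641169158960192 0.3656728688064641 z 0.017043825659890155
0.018 23 [0.4549 0.4681] [0.3553 0.3753] mid 0.46150151045134513 0.3653298363266144 z 0.018181055726842643
0.022 182 [0.4583 0.471 ] [0.3597 0.3721] mid 0.4646858643775316 0.36591183967158414 z 0.023984740681567307
0.66 [0.4643 0.3642 0.012 ]
```

{"api": "play_rows", "payload": {
  "targets": [
    {"linear":[0.15,0.1,-4],"delta_rot":[0,0,0],"grip":0},
    {"linear":[0.15,0.1,-8],"delta_rot":[0,0,0],"grip":0},
    {"linear":[0.15,0.1,-11],"delta_rot":[0,0,0],"grip":0},
    {"linear":[0.15,0.1,-12.5],"delta_rot":[0,0,0],"grip":0},
    {"linear":[0.15,0.1,-12.5],"delta_rot":[0,0,0],"grip":120},
    {"linear":[0.15,0.1,-12.5],"delta_rot":[0,0,0],"grip":255},
    {"linear":[0.15,0.1,-12.5],"delta_rot":[0,0,0],"grip":255},
    {"linear":[0.15,0.1,-12.5],"delta_rot":[0,0,0],"grip":255},
    {"linear":[0.15,0.1,-12.5],"delta_rot":[0,0,0],"grip":255},
    {"linear":[0.15,0.1,-12.5],"delta_rot":[0,0,0],"grip":255}
  ]
}}

```text
time: 14.35
ee_pos: [0.4668, 0.3668, 0.0093]
tcp_rot: [179.9, 0.1, 180.0]
wrist_force: [-0.3, -0.7, 6.0]
opening: 0.0204
grasp_force: 38.9
```

{"api": "play_rows", "payload": {
  "targets": [
    {"linear":[0,0,2],"delta_rot":[0,0,0],"grip":255},
    {"linear":[0,0,6],"delta_rot":[0,0,0],"grip":255},
    {"linear":[0,0,10],"delta_rot":[0,0,0],"grip":255},
    {"linear":[0,-4,14],"delta_rot":[0,0,0],"grip":255},
    {"linear":[0,-8.5,16],"delta_rot":[0,0,0],"grip":255},
    {"linear":[0,-13,17.5],"delta_rot":[0,0,0],"grip":255},
    {"linear":[0,-17.5,17.5],"delta_rot":[0,0,0],"grip":255},
    {"linear":[0,-22,17.5],"delta_rot":[0,0,0],"grip":255},
    {"linear":[1,-26.5,17.5],"delta_rot":[0,0,0],"grip":255},
    {"linear":[3,-30,17.5],"delta_rot":[0,0,0],"grip":255}
  ]
}}

```text
time: 15.35
ee_pos: [0.4956, 0.0641, 0.1839]
tcp_rot: [180.0, 0.1, 179.9]
wrist_force: [1.6, 1.2, 0.1]
opening: 0.0201
grasp_force: 39.5
```

{"api": "play_rows", "payload": {
  "targets": [
    {"linear":[1.5,-3,0],"delta_rot":[0,0,0],"grip":255},
    {"linear":[3,-7,0],"delta_rot":[0,0,0],"grip":255},
    {"linear":[4.4,-9.7,0],"delta_rot":[0,0,0],"grip":255},
    {"linear":[4.4,-9.7,0],"delta_rot":[0,0,0],"grip":255},
    {"linear":[4.4,-9.7,0],"delta_rot":[0,0,0],"grip":255}
  ]
}}

```text
time: 15.85
ee_pos: [0.5401, -0.0313, 0.1828]
tcp_rot: [180.0, -0.0, 179.9]
wrist_force: [0.5, 0.1, -1.2]
opening: 0.0199
grasp_force: 39.5
```

Run:
```python
from h import *
np.set_printoptions(precision=4,suppress=True)
o=bot.get_obs(); print({k:np.round(o[k],4) for k in ["time","ee_pos","tcp_rot","q"]}); e=o["ee_pos"]
p=bot.camera("wrist"); print("held"); brass(p,e[2]-.015,e[2]+.03,e[:2]); print("large"); brass(p,.1,.12,(.4905,-.027))
save(p,"w6.png")
def proj(P):
    C=(np.c_[P,np.ones(len(P))]@np.array(p["world_to_cam"]).T)[:,:3]*[1,-1,-1]
    return cv2.projectPoints(C,np.zeros(3),np.zeros(3),K(p),np.array(p["dist_coeffs"],float))[0][:,0]
s=.0003; xs=np.arange(.46,.60,s); ys=np.arange(.03,-.13,-s)
X,Y=np.meshgrid(xs,ys,indexing='ij'); m=proj(np.c_[X.ravel(),Y.ravel(),np.full(X.size,.089)]).reshape(*X.shape,2).astype(np.float32)
cv2.imwrite("pics/rect2.png",cv2.remap(p["color"],m[...,0],m[...,1],cv2.INTER_CUBIC)[...,::-1])
for n,z in [("small_nest",.085),("plate_line",.089)]:
    for r in bot.pinpoint(p,n)[:1]: print(n,round(r["conf"],2),np.round(r["pixel"],1),at_z(p,r["pixel"],z))
```

```text
{'time': np.float64(15.85), 'ee_pos': array([ 0.5401, -0.0313,  0.1828]), 'tcp_rot': array([179.9809,  -0.0344, 179.8702]), 'q': array([-3.3207,  3.0403,  2.6495, 89.6447,  0.0172, -3.1909])}
held
0.172 21 [0.5268 0.5329] [-0.0416 -0.0232] mid 0.5298462331399907 -0.032399833272441725 z 0.17508503548946022
0.176 65 [0.5261 0.533 ] [-0.0414 -0.0215] mid 0.529562396082812 -0.0314888283795809 z 0.17749007228806848
0.18 53 [0.5265 0.5325] [-0.0414 -0.0213] mid 0.5295072810177139 -0.03135020169533553 z 0.1818881364490201
0.184 72 [0.5264 0.5324] [-0.0411 -0.0219] mid 0.5293782535098643 -0.03153415549399213 z 0.18548013328926397
0.188 670 [0.5268 0.5451] [-0.041  -0.0216] mid 0.5359866106311693 -0.03133622998125405 z 0.19046679358289137
0.192 67 [0.5302 0.5427] [-0.0399 -0.0243] mid 0.5364278951688921 -0.032094042403941196 z 0.19239938134686346
0.196 541 [0.5314 0.5436] [-0.0376 -0.025 ] mid 0.5374999729482697 -0.03131065044806547 z 0.1974255208176119
large
0.1 10 [0.4761 0.4795] [-0.0359 -0.0206] mid 0.47779099776950446 -0.02822760515394073 z 0.10199296662894622
0.104 643 [0.4773 0.5034] [-0.04   -0.0143] mid 0.490383287431452 -0.027148131542329403 z 0.1062925621734295
0.108 10 [0.4798 0.496 ] [-0.0382 -0.0177] mid 0.48792065437181487 -0.02796197484626113 z 0.10817783359432731
0.112 434 [0.4824 0.4985] [-0.0352 -0.019 ] mid 0.49045321609006454 -0.027111269937454937 z 0.11483242133891851
0.116 47 [0.4849 0.4963] [-0.0337 -0.0222] mid 0.4906194783279838 -0.02795833997808635 z 0.11627393095966476
small_nest 0.66 [281.1 212.5] [ 0.5412 -0.0317  0.085 ]
plate_line 0.94 [178.3 175.7] [ 0.5077 -0.1164  0.089 ]
```

View pics/rect2.png

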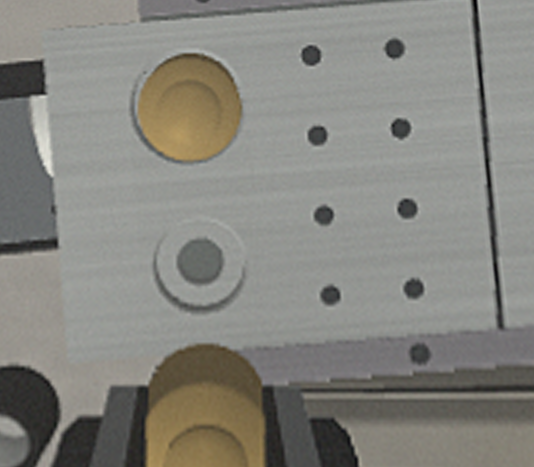

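The small nest rim is centred at (200,263), which is x 0.5389, y −0.0300. The large weight sits inside its own nest, and the held weight is centred at TCP x −2.5 mm.

{"api": "play_rows", "payload": {
  "targets": [
    {"linear":[0.13,0.12,-3],"delta_rot":[0,0,0],"grip":255},
    {"linear":[0.13,0.12,-6],"delta_rot":[0,0,0],"grip":255},
    {"linear":[0.13,0.12,-7.4],"delta_rot":[0,0,0],"grip":255},
    {"linear":[0.13,0.12,-7.4],"delta_rot":[0,0,0],"grip":255},
    {"linear":[0.13,0.12,-7.4],"delta_rot":[0,0,0],"grip":255}
  ]
}}

```text
time: 16.5
ee_pos: [0.5416, -0.0292, 0.1097]
tcp_rot: [180.0, 0.0, 180.0]
wrist_force: [-0.0, 0.3, 0.1]
opening: 0.0206
grasp_force: 39.5
```

{"api": "play_rows", "payload": {
  "targets": [
    {"linear":[-0.01,-0.08,-0.4],"delta_rot":[0,0,0],"grip":255},
    {"linear":[-0.01,-0.08,-0.8],"delta_rot":[0,0,0],"grip":255},
    {"linear":[-0.01,-0.08,-1.1],"delta_rot":[0,0,0],"grip":255},
    {"linear":[-0.01,-0.08,-1.3],"delta_rot":[0,0,0],"grip":255},
    {"linear":[-0.01,-0.08,-1.45],"delta_rot":[0,0,0],"grip":255},
    {"linear":[-0.01,-0.08,-1.55],"delta_rot":[0,0,0],"grip":255},
    {"linear":[-0.01,-0.08,-1.55],"delta_rot":[0,0,0],"grip":255}
  ]
}}

```text
time: 17.2
ee_pos: [0.5414, -0.0304, 0.0942]
tcp_rot: [180.0, 0.0, 179.9]
wrist_force: [-3.9, 0.4, 7.7]
opening: 0.0205
grasp_force: 40.4
```

{"api": "play_rows", "payload": {
  "targets": [
    {"linear":[-0.02,0,0.05],"delta_rot":[0,0,0],"grip":160},
    {"linear":[-0.02,0,0.05],"delta_rot":[0,0,0],"grip":110},
    {"linear":[-0.02,0,0.05],"delta_rot":[0,0,0],"grip":110},
    {"linear":[-0.02,0,0.05],"delta_rot":[0,0,0],"grip":110},
    {"linear":[-0.02,0,2],"delta_rot":[0,0,0],"grip":110},
    {"linear":[-0.02,0,5],"delta_rot":[0,0,0],"grip":60},
    {"linear":[-0.02,0,9],"delta_rot":[0,0,0],"grip":0},
    {"linear":[-0.02,-3,10],"delta_rot":[0,0,0],"grip":0},
    {"linear":[-0.5,-6,10],"delta_rot":[0,0,0],"grip":0},
    {"linear":[-0.5,-6,10],"delta_rot":[0,0,0],"grip":0}
  ]
}}

```text
time: 18.2
ee_pos: [0.5362, -0.0928, 0.1935]
tcp_rot: [-180.0, 0.0, 179.8]
wrist_force: [0.4, -0.0, -0.2]
opening: 0.0853
grasp_force: 0.0
```

Run:
```python
from h import *
np.set_printoptions(precision=4,suppress=True)
o=bot.get_obs(); print({k:np.round(o[k],4) for k in ["time","ee_pos","tcp_rot"]})
p=bot.camera("wrist"); print("small"); brass(p,.096,.12,(.539,-.03)); print("large"); brass(p,.1,.12,(.4905,-.027))
np.save("w7.npy",p,allow_pickle=True)
def proj(P):
    C=(np.c_[P,np.ones(len(P))]@np.array(p["world_to_cam"]).T)[:,:3]*[1,-1,-1]
    return cv2.projectPoints(C,np.zeros(3),np.zeros(3),K(p),np.array(p["dist_coeffs"],float))[0][:,0]
s=.0004; xs=np.arange(.42,.60,s); ys=np.arange(.03,-.25,-s)
X,Y=np.meshgrid(xs,ys,indexing='ij')
a=[]
for z in (.089,.121):
    m=proj(np.c_[X.ravel(),Y.ravel(),np.full(X.size,z)]).reshape(*X.shape,2).astype(np.float32)
    a.append(cv2.remap(p["color"],m[...,0],m[...,1],cv2.INTER_CUBIC)[...,::-1][:300])
cv2.imwrite("pics/rect3.png",np.vstack(a)); print(a[0].shape)
for n,z in [("handle",.121),("plate_line",.089),("stand_end",.08)]:
    for r in bot.pinpoint(p,n)[:1]: print(n,round(r["conf"],2),np.round(r["pixel"],1),at_z(p,r["pixel"],z))
```

```text
{'time': np.float64(18.2), 'ee_pos': array([ 0.5362, -0.0928,  0.1935]), 'tcp_rot': array([-179.9631,    0.0064,  179.8146])}
small
0.1 281 [0.5282 0.5487] [-0.0412 -0.0207] mid 0.5384320105769571 -0.03094939715561382 z 0.10216070734506769
0.104 25 [0.532  0.5462] [-0.0368 -0.0247] mid 0.5390789377261944 -0.030729059382044968 z 0.10730654123020358
0.108 195 [0.5329 0.545 ] [-0.0364 -0.0243] mid 0.5389459526127869 -0.030357038927424078 z 0.10896000075958784
large
0.104 578 [0.4773 0.5034] [-0.0406 -0.0141] mid 0.4903263570731945 -0.02735579812920549 z 0.10622174376744316
0.112 381 [0.4825 0.4985] [-0.035  -0.0194] mid 0.49048741758806896 -0.02720554569008759 z 0.11467566553712502
0.116 35 [0.4849 0.4958] [-0.0338 -0.0214] mid 0.4903864105447876 -0.027605546556664577 z 0.11640474122613659
(300, 700, 3)
handle 0.75 [145.1 179.3] [ 0.5022 -0.1962  0.121 ]
plate_line 0.58 [254.1 176.5] [ 0.5069 -0.1165  0.089 ]
```

View pics/rect3.png

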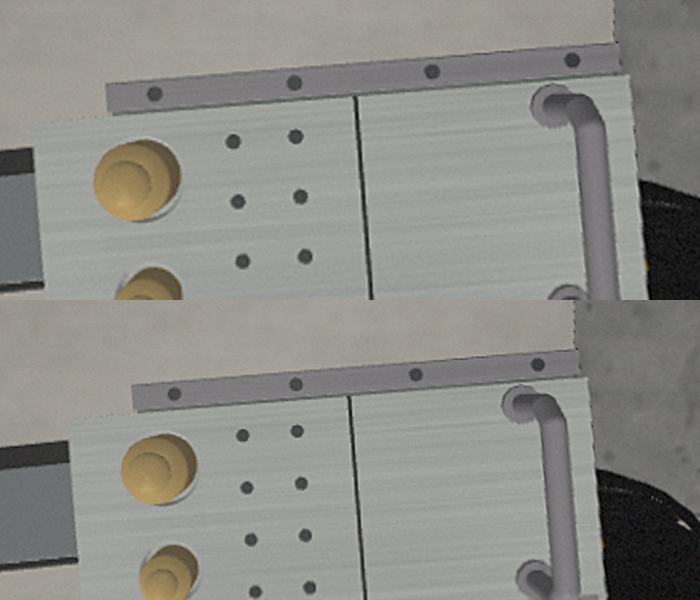

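Both weights are seated: their knob tops are at 0.109 and 0.1147. The handle bar lies at about (0.5027, −0.1937, 0.121), the slide runs 4.45° off +y, and the line is about 101 mm short of the end.

{"api": "play_rows", "payload": {
  "targets": [
    {"linear":[-1,-3,0],"delta_rot":[0,0,-0.025],"grip":0},
    {"linear":[-2,-6,-0.5],"delta_rot":[0,0,-0.05],"grip":0},
    {"linear":[-3,-9,-1.5],"delta_rot":[0,0,-0.077],"grip":0},
    {"linear":[-3.35,-10.1,-3],"delta_rot":[0,0,-0.077],"grip":0},
    {"linear":[-3.35,-10.1,-3],"delta_rot":[0,0,-0.077],"grip":0},
    {"linear":[-3.35,-10.1,-3],"delta_rot":[0,0,-0.077],"grip":0}
  ]
}}

```text
time: 19.0
ee_pos: [0.5029, -0.1904, 0.1627]
tcp_rot: [180.0, -0.1, 175.6]
wrist_force: [-0.4, 0.2, 0.2]
opening: 0.0854
grasp_force: 0.0
```

{"api": "play_rows", "payload": {
  "targets": [
    {"linear":[0,-0.3,-2],"delta_rot":[0,0,0],"grip":0},
    {"linear":[0,-0.3,-4],"delta_rot":[0,0,0],"grip":0},
    {"linear":[0,-0.3,-5.5],"delta_rot":[0,0,0],"grip":0},
    {"linear":[0,-0.3,-6],"delta_rot":[0,0,0],"grip":0},
    {"linear":[0,-0.3,-6],"delta_rot":[0,0,0],"grip":0}
  ]
}}

```text
time: 19.5
ee_pos: [0.5029, -0.1937, 0.1029]
tcp_rot: [180.0, -0.1, 175.6]
wrist_force: [0.3, 0.1, -0.2]
opening: 0.0855
grasp_force: 0.0
```

{"api": "play_rows", "payload": {
  "targets": [
    {"linear":[0,0,0],"delta_rot":[0,0,0],"grip":120},
    {"linear":[0,0,0],"delta_rot":[0,0,0],"grip":200},
    {"linear":[0,0,0],"delta_rot":[0,0,0],"grip":255},
    {"linear":[0,0,0],"delta_rot":[0,0,0],"grip":255},
    {"linear":[0,0,0],"delta_rot":[0,0,0],"grip":255},
    {"linear":[0,0,0],"delta_rot":[0,0,0],"grip":255}
  ],
  "force": 50
}}

```text
time: 20.1
ee_pos: [0.5029, -0.1944, 0.1034]
tcp_rot: [180.0, -0.0, 175.5]
wrist_force: [-0.5, 0.2, 2.8]
opening: 0.0081
grasp_force: 48.7
```

{"api": "play_rows", "payload": {
  "targets": [
    {"linear":[0,0,-0.15],"delta_rot":[0,0,0],"grip":255},
    {"linear":[0,0,-0.3],"delta_rot":[0,0,0],"grip":255},
    {"linear":[0.04,0.5,-0.3],"delta_rot":[0,0,0],"grip":255},
    {"linear":[0.08,1,-0.3],"delta_rot":[0,0,0],"grip":255},
    {"linear":[0.08,1,-0.3],"delta_rot":[0,0,0],"grip":255},
    {"linear":[0.08,1,-0.3],"delta_rot":[0,0,0],"grip":255}
  ]
}}

```text
time: 20.7
ee_pos: [0.505, -0.1865, 0.1033]
tcp_rot: [-179.7, 0.3, 175.5]
wrist_force: [-3.1, -7.0, 17.9]
opening: 0.0082
grasp_force: 50.5
```

{"api": "play_rows", "payload": {
  "targets": [
    {"linear":[0.05,0.6,0.08],"delta_rot":[0,0,0],"grip":255},
    {"linear":[0.12,1.4,0.08],"delta_rot":[0,0,0],"grip":255},
    {"linear":[0.19,2.3,0.08],"delta_rot":[0,0,0],"grip":255},
    {"linear":[0.26,3.2,0.08],"delta_rot":[0,0,0],"grip":255},
    {"linear":[0.33,4.1,0.08],"delta_rot":[0,0,0],"grip":255},
    {"linear":[0.4,5,0.08],"delta_rot":[0,0,0],"grip":255},
    {"linear":[0.47,5.8,0.08],"delta_rot":[0,0,0],"grip":255},
    {"linear":[0.51,6.4,0.08],"delta_rot":[0,0,0],"grip":255},
    {"linear":[0.51,6.4,0.08],"delta_rot":[0,0,0],"grip":255},
    {"linear":[0.51,6.4,0.08],"delta_rot":[0,0,0],"grip":255}
  ]
}}

```text
time: 21.7
ee_pos: [0.5101, -0.1215, 0.1033]
tcp_rot: [-179.9, 0.2, 175.5]
wrist_force: [-0.1, -3.9, 13.7]
opening: 0.0082
grasp_force: 50.1
```

```bash
cat > m.py <<'E'
from h import *
import sys
np.set_printoptions(precision=4,suppress=True)
o=bot.get_obs(); print({k:np.round(o[k],4) for k in ["time","ee_pos","tcp_rot","wrist_force"]})
p=bot.camera("wrist"); np.save(sys.argv[1]+".npy",p,allow_pickle=True)
def proj(P):
    C=(np.c_[P,np.ones(len(P))]@np.array(p["world_to_cam"]).T)[:,:3]*[1,-1,-1]
    return cv2.projectPoints(C,np.zeros(3),np.zeros(3),K(p),np.array(p["dist_coeffs"],float))[0][:,0]
# maps along slide axes: rows lateral, columns inward; u=(.0776,.997)
u=np.array([.0776,.997]); v=np.array([.997,-.0776]); s=.0003
A=np.arange(-.02,.13,s); B=np.arange(.06,-.09,-s)   # lateral (v) about origin (.46,-.012), along u
a=[]
for z in (.089,.085):
    AA,BB=np.meshgrid(A,B,indexing='ij'); q=np.array([.46,-.012])+AA[...,None]*v+BB[...,None]*u
    m=proj(np.c_[q.reshape(-1,2),np.full(AA.size,z)]).reshape(*AA.shape,2).astype(np.float32)
    t=cv2.remap(p["color"],m[...,0],m[...,1],cv2.INTER_CUBIC); a.append(t[:250] if z==.085 else t[:350])
cv2.imwrite("pics/%s.png"%sys.argv[1],np.vstack(a)[...,::-1]); print([x.shape for x in a])
# profiles: guide strip rows (z=.085) and plate rows (z=.089)
g=cv2.cvtColor(a[1],cv2.COLOR_RGB2GRAY).astype(float); h=cv2.cvtColor(a[0],cv2.COLOR_RGB2GRAY).astype(float)
for nm,im,r in [("guide",g,(-.004,.004)),("line",h,(.02,.035)),("line2",h,(.035,.05))]:
    i0,i1=[int((k+.02)/s) for k in r]; pr=im[i0:i1].mean(0); d=np.gradient(cv2.GaussianBlur(pr[None],(0,0),1.5)[0])
    if nm=="guide": k=np.argsort(-abs(d))[:6]; print(nm,[(round(B[j]*1000,1),round(d[j],1)) for j in k])
    else: k=np.argsort(pr-cv2.GaussianBlur(pr[None],(0,0),8)[0])[:5]; print(nm,[(round(B[j]*1000,1),round(pr[j])) for j in k])
E
python3 m.py w8
```

```text
{'time': np.float64(21.7), 'ee_pos': array([ 0.5101, -0.1215,  0.1033]), 'tcp_rot': array([-179.865 ,    0.2363,  175.5134]), 'wrist_force': array([-0.059 , -3.873 , 13.7108])}
[(350, 500, 3), (250, 500, 3)]
guide [(np.float64(52.5), np.float64(19.3)), (np.float64(52.8), np.float64(19.1)), (np.float64(52.2), np.float64(18.6)), (np.float64(53.1), np.float64(17.7)), (np.float64(51.9), np.float64(16.6)), (np.float64(53.4), np.float64(14.6))]
line [(np.float64(-27.3), 36), (np.float64(-27.6), 46), (np.float64(-27.0), 50), (np.float64(-27.9), 81), (np.float64(-26.7), 84)]
line2 [(np.float64(-27.3), 40), (np.float64(-27.6), 45), (np.float64(-27.0), 56), (np.float64(-27.9), 78), (np.float64(-26.7), 90)]
```

View pics/w8.png

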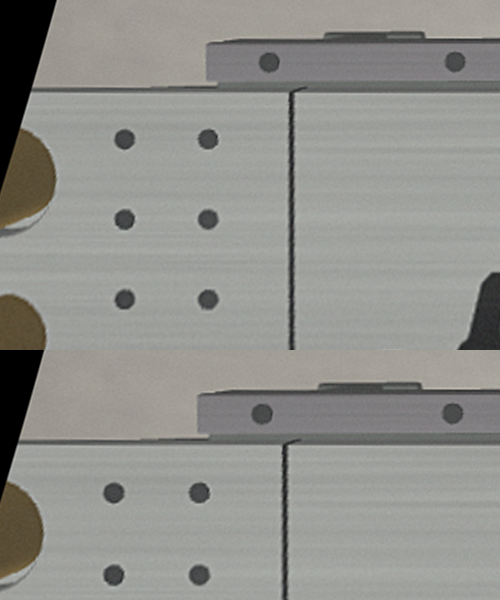

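In the rectified view the line is at column 291 and the guide's end at column 198 (lower half), so 27.9 mm remain. The plate lies straight between the guides.

{"api": "play_rows", "payload": {
  "targets": [
    {"linear":[0.04,0.5,0],"delta_rot":[0,0,0],"grip":255},
    {"linear":[0.09,1.1,0],"delta_rot":[0,0,0],"grip":255},
    {"linear":[0.14,1.7,0],"delta_rot":[0,0,0],"grip":255},
    {"linear":[0.18,2.3,0],"delta_rot":[0,0,0],"grip":255},
    {"linear":[0.22,2.8,0],"delta_rot":[0,0,0],"grip":255},
    {"linear":[0.22,2.8,0],"delta_rot":[0,0,0],"grip":255},
    {"linear":[0.22,2.8,0],"delta_rot":[0,0,0],"grip":255},
    {"linear":[0.22,2.8,0],"delta_rot":[0,0,0],"grip":255}
  ]
}}

```text
time: 22.55
ee_pos: [0.5123, -0.0937, 0.1033]
tcp_rot: [-179.9, 0.2, 175.5]
wrist_force: [0.6, -5.2, 13.8]
opening: 0.008
grasp_force: 50.1
```

```bash
python3 m.py w9
python3 - <<'E'
from h import *
np.set_printoptions(precision=4,suppress=True)
p=bot.camera("top"); q=bot.camera("scene")
for c in (p,q):
    for n,z in [("weight_200_mid",.1),("weight_100_mid",.097),("plate_line",.089),("stand_end",.08)]:
        for r in bot.pinpoint(c,n)[:1]: print(n,round(r["conf"],2),at_z(c,r["pixel"],z))
E
```

```text
{'time': np.float64(22.55), 'ee_pos': array([ 0.5123, -0.0937,  0.1033]), 'tcp_rot': array([-179.8529,    0.2351,  175.4933]), 'wrist_force': array([ 0.5962, -5.2283, 13.8403])}
[(350, 500, 3), (250, 500, 3)]
guide [(np.float64(0.9), np.float64(-8.0)), (np.float64(1.2), np.float64(-7.5)), (np.float64(-21.6), np.float64(6.5)), (np.float64(-15.9), np.float64(-6.3)), (np.float64(-78.6), np.float64(6.3)), (np.float64(-15.6), np.float64(-6.2))]
line [(np.float64(0.6), 36), (np.float64(0.3), 41), (np.float64(0.9), 54), (np.float64(-0.0), 69), (np.float64(1.2), 90)]
line2 [(np.float64(0.3), 39), (np.float64(0.6), 40), (np.float64(0.9), 62), (np.float64(-0.0), 65), (np.float64(-83.4), 62)]
weight_100_mid 0.57 [0.5528 0.072  0.097 ]
plate_line 0.86 [ 0.5167 -0.0103  0.089 ]
weight_200_mid 0.61 [0.4974 0.0758 0.1   ]
weight_100_mid 0.6 [0.5506 0.0599 0.097 ]
plate_line 0.8 [ 0.5182 -0.0092  0.089 ]
```

```bash
python3 -c "
from workcell import bot
print(bot.job_done())"
```

```text
the job is handed in; nothing more can be done
None
```

I handed the job in with both weights seated and released in their nests and the plate still held flat by its handle. The last camera reading put the scribed line within about 1 mm of the stand's end; no verdict was returned.

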